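# Bar the air pump over compression and leave it just past top dead centre

## Task

The small air pump that feeds the microscope's anti-vibration table must restart unloaded, so bar it over by hand: take the upright handle on its flywheel and turn the wheel clockwise (seen from above) into the stiff compression stroke, feel the resistance peak and give way, and stop just past top dead centre, with the pin in the hub standing not quite two centimetres proud. Do not let the wheel overrun that place by far, let go of it there so that it stays, and leave the other things on the desk where they are.

Things in the scene. Friction and masses are not known exactly. Their poses are not given: they have to be found in the camera images.
- crank_handle (a point): Centre (half-way up) of the flywheel's upright handle, 24 mm above the hub top, about 162 mm above the desk: a black sleeve 30 mm in diameter, 52 mm tall, 72 mm from the wheel's axis. It spins freely on its post, so grip it from above at any yaw and carry it round without turning the gripper. The wheel's rim top lies 32 mm below this point. Site x points outward from the axis, z up.
- hub (a point): Centre of the hub's top, on the vertical axis of the wheel, about 138 mm above the desk. The flywheel is a dark steel dish 190 mm in diameter lying flat on a round grey finned pump fixed to the desk; hub boss 44 mm in diameter. Site axes turn with the wheel. At the start the wheel stands 0.9 to 1.4 rad before top dead centre; nothing marks where that is.
- wheel (a point): Centre of the wheel's underside, 28 mm below point hub. Push felt at the handle: about 4 N at first (shaft friction), 6 to 9 N where stiffest, 0.6 to 0.3 rad before top dead centre, 2 to 4 N at it, nothing by some 0.2 rad past, then the wheel pushes on. Let go up to 0.3 rad past the top it stays; further on it may run on, at the stiffest place it springs back. End stops 1.5 rad before, 0.95 past.
- tdc_pin (a joint): Height in m above the hub's top of the brass top-dead-centre pin, 16 mm in diameter, in the middle of the hub. It follows the wheel's angle only: 0 to 1 mm at the start, 2 to 6 mm where stiffest, 13 mm at top dead centre, 18 mm 0.2 rad past, 21 mm 0.35 rad past, 22.5 mm 0.45 rad past. Just past means 14.5 to 22.5 mm; over 24.5 mm is overrun.
- mug: white mug, 80 mm wide and 95 mm tall, bystander; origin at the centre of its foot
- binder: closed grey file binder with white pages 200 x 270 x 45 mm lying flat, bystander; origin at the centre of its underside
- wash_bottle: white bottle 64 mm in diameter, 150 mm tall, bystander; origin at the centre of its foot
- spanner: steel spanner 180 mm long lying flat, bystander; origin at its middle
- dish_stack: two clear lidded culture dishes stacked, 90 mm in diameter, 29 mm tall, bystander; origin at the centre of the underside
- slide_box: grey flat slide box 90 x 170 x 30 mm, bystander; origin at the centre of its underside
- oil_can: plain metal can 60 mm in diameter, 110 mm tall, bystander; origin at the centre of its foot
Mind the look-alikes: they are no part of the job. Leave any blue or orange look-alike of the part that bears crank_handle alone.

How it is judged:
By the outcome, as a careful person would: the job done as asked, in the order asked, and still so for the second after the job is handed in, with the robot touching nothing.
It also fails if it takes over 45 s, if anything falls off the work surface, if the arm or the gripper's body presses on something with over 40 N, if the wrist force passes 120 N, or if a joint passes its speed limit or range.

## Robot

A 6-joint arm with a two-finger parallel gripper is mounted at the origin on the work surface. World frame = base frame: x ahead of the robot, y to its left, z up, the work surface at z = 0. Lengths are in m, angles in rad, forces in N, time in s.
With the tool pointing down it reaches from about 0.35 to 0.775 m from the base axis. Payload 5.5 kg.
Tool frame: the origin (TCP) lies at the very end of the fingers, on their centre line; the grasp point (between the pads) lies 19 mm behind it (env.grip_depth is the distance from the TCP to the grasp point, in m); z points along the fingers, y is the direction in which the jaws open and shut (so a half turn about z gives the same grasp; the last joint's range is limited). The gripper opens to 85 mm and grips with 20 to 120 N. Pads are 22 mm wide; open, the fingers measure 114 mm over their backs; the gripper's body (76 mm by 85 mm) begins 54 mm behind the grasp point. The pads swing forward as they close: fully open they stand 13 mm farther back than shut.
Start: joints at [0.962, 0.313, 0.046, 1.304, 0, 1.431], TCP at [0.26, 0.513, 0.231] pointing down, gripper open.
Joint ranges: [-2.76, 2.76], [-0.86, 1.69], [-1.03, 1.26], [-2.2, 2.34], [-1.47, 1.5], [-3.14, 3.14]. Speed limits (rad/s): [2.57, 2.57, 3.14, 3.14, 3.14, 3.14].

## Interface

Orientations are given as a unit quaternion [w, x, y, z].
In Python, from workcell import env gives the robot as it stands.
- The arm moves only by the tool step_arm, never from a script. Its argument "series" is a list of rows, each a list of 3 entries, a list of its own where there are three numbers: the shift along the world's x, y, z in cm, then the turn about the world's z in rad, then the closure in counts, from 0 (fully open) to 255 (shut). A call has 1 to 5 rows; each row is the pose to reach, as a shift and turn from the pose measured when the call began; what a row does not reach only later rows make up. A row lasts 1/8 s, in which the tool goes at most 62.5 mm and 10.7 degrees, less where a joint would pass 70% of its speed; a pose out of reach is approached as far as the arm can. A call with a gripper value outside its range is refused whole. The fingers move at their own pace and stop on an object; "newtons" is the grip in N (left out, the last holds). Time passes only in rows, so rows that repeat a pose let the fingers close. It gives the time, the measured TCP pose, the force and the opening at its end, in the units of the state.
- env.get_state(): the state, without advancing time (a new reading comes with each control period).
- env.read_camera(name): name is "scene" or "top"; returns a dict with "frame" (384x512x3 uint8, red, green, blue), "vertical_fov" (degrees; the focal length in pixels is half the picture's height over the tangent of half this angle, whatever the lens; pixels are square), "cx", "cy" (the principal point, pixels), "camera_from_world" (4x4, takes a point from world to camera coordinates). Camera axes: x right, y down, z forward; pixel columns grow to the right and rows downward; lengths in m; the calibration is good to about 2 mm. A picture is of the moment at which its call begins. There is no depth.
- env.hand_in(): hands the job in, once; it reports no verdict.
The state is a dict: "clock": time; "joint_pos": joint angles; "qvel": joint speeds; "tau": joint torques, N m; "tcp_pos": TCP position; "orientation": TCP orientation; "wrist_force": force on the tool from outside, world axes, zero at the start; "ft_torque": the same for the moment, N m; "finger_gap": finger opening in m.
Only numpy, scipy, OpenCV 4.12 (cv2) and the standard library are available. Lean on these libraries where they do the work, as an engineer would, in place of code of your own. Each camera call takes 0.05 s, during which the arm holds its last target.

## Working session

There is one attempt and no reset: what is moved stays moved. The work goes in short steps, Python scripts to look and compute and a tool call to move; the robot and the scene stay as the last step left them, time stands still between calls to the robot, and variables do not carry over. Pictures are saved under pics/ and viewed, and the job is handed in when it is done.

Besides the shell and the picture viewer there is one more tool, called as name(argument=value, ...) on one line, values as JSON. step_arm: Moves the arm, as the interface text tells. Its arguments: {"type":"object","properties":{"series":{"type":"array"},"newtons":{"type":"number"}},"required":["series"]}

```bash
mkdir -p pics; ls; cat > h.py <<'E'
from workcell import env
import numpy as np, cv2
def cam(n,fn=None):
    c=env.read_camera(n)
    if fn: cv2.imwrite('pics/'+fn,c['frame'][:,:,::-1])
    return c
def f(c): return c['frame'].shape[0]/2/np.tan(np.radians(c['vertical_fov'])/2)
def ray(c,u,v):
    T=np.array(c['camera_from_world']);R=T[:3,:3];o=-R.T@T[:3,3]
    d=R.T@np.array([(u-c['cx'])/f(c),(v-c['cy'])/f(c),1.]);return o,d
def onz(c,u,v,z):
    o,d=ray(c,u,v);return o+d*(z-o[2])/d[2]
def proj(c,p):
    T=np.array(c['camera_from_world']);q=T[:3,:3]@np.array(p)+T[:3,3]
    return c['cx']+f(c)*q[0]/q[2],c['cy']+f(c)*q[1]/q[2]
E
python3 - <<'E'
from h import *
a=cam('scene','s0.png');b=cam('top','t0.png')
for c in(a,b):print(c['vertical_fov'],c['cx'],c['cy'],ray(c,256,192))
s=env.get_state()
print({k:np.round(v,3) for k,v in s.items()},env.grip_depth)
E
```

```text
pics
45.93147535986154 246.90917573473425 189.44078105868147 (array([1.50475316, 0.63492035, 1.29241255]), array([-0.60988001, -0.35231401, -0.71018005]))
42.61033960847462 247.13182562942362 191.6745101313636 (array([0.30803752, 0.01215702, 1.55918713]), array([ 0.14773994, -0.00486161, -0.98917854]))
{'clock': np.float64(0.1), 'joint_pos': array([ 0.962,  0.314,  0.045,  1.304, -0.   ,  1.431]), 'qvel': array([ 0.001, -0.002,  0.002,  0.001,  0.001,  0.002]), 'tau': array([ 2.0000e-03, -4.8173e+01,  2.9924e+01,  1.3000e-02, -0.0000e+00,
       -0.0000e+00]), 'tcp_pos': array([0.26 , 0.513, 0.23 ]), 'orientation': array([-0.   ,  0.232,  0.973, -0.001]), 'wrist_force': array([-0.094,  0.629, -0.393]), 'ft_torque': array([-0.014, -0.007,  0.043]), 'finger_gap': np.float64(0.085)} 0.0187
```

View pics/s0.png

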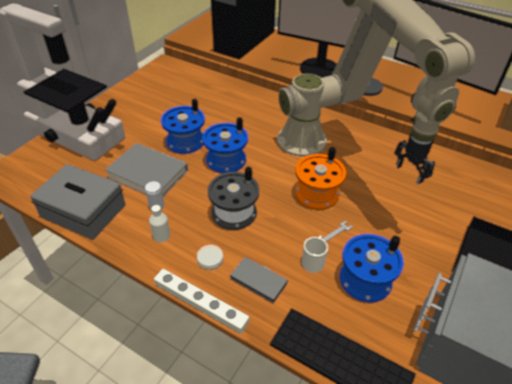

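View pics/t0.png

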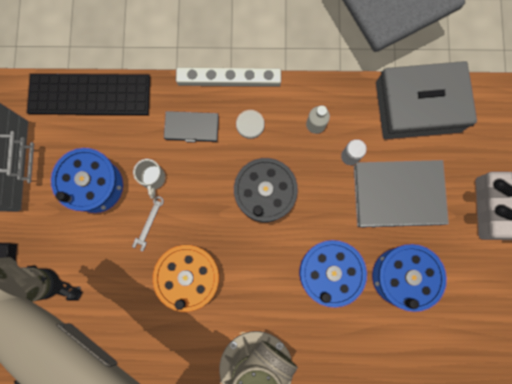

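The real (dark steel) wheel is at about (266,189) in top and (233,188) in scene. Its black handle is at about (258,211) in top and (249,175) in scene. I'll zoom in on both to measure.

```bash
python3 - <<'E'
from h import *
a=cam('scene');b=cam('top')
A=cv2.resize(a['frame'][150:240,190:280],None,fx=6,fy=6,interpolation=cv2.INTER_CUBIC)
B=cv2.resize(b['frame'][145:235,222:312],None,fx=6,fy=6,interpolation=cv2.INTER_CUBIC)
cv2.imwrite('pics/z0.png',cv2.resize(np.hstack([A,B]),(800,400))[:,:,::-1])
g=b['frame'].astype(int)
# black sleeve and bright hub in top
sub=g[150:230,225:310]
m=(sub.max(2)<35); n,l,st,ce=cv2.connectedComponentsWithStats(m.astype(np.uint8))
for i in range(1,n):
  if st[i,4]>15: print('dark',st[i],ce[i]+[225,150])
m=(sub.min(2)>110); n,l,st,ce=cv2.connectedComponentsWithStats(m.astype(np.uint8))
for i in range(1,n):
  if st[i,4]>5: print('bright',st[i],ce[i]+[225,150],sub[l==i].mean(0))
E
```

```text
bright [ 33  31  16  16 186] [265.1827957  188.26344086] [175.78494624 170.34946237 160.79032258]
```

View pics/z0.png

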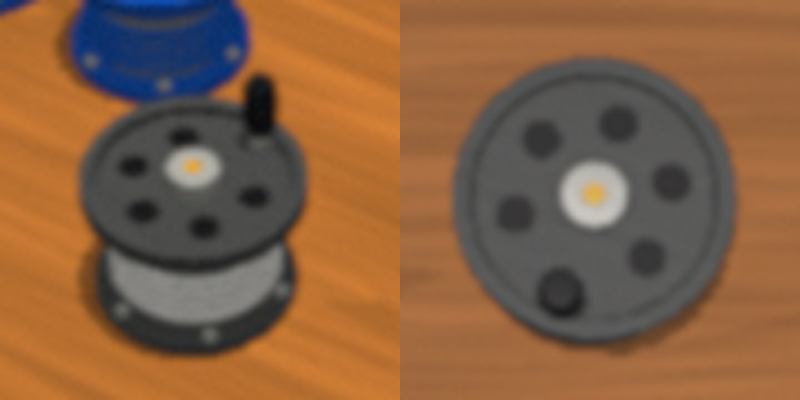

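```bash
python3 - <<'E'
from h import *
a=cam('scene');b=cam('top')
def bl(c,x0,y0,x1,y1):
  s=c['frame'][y0:y1,x0:x1].astype(int); m=(s.min(2)>110)|((s[:,:,0]>150))
  n,l,st,ce=cv2.connectedComponentsWithStats((s.max(2)>140).astype(np.uint8))
  for i in range(1,n): print(st[i],ce[i]+[x0,y0])
bl(b,250,172,282,205);bl(a,222,178,246,200)
h=onz(b,265.2,188.3,.138);print('hub top',h);print(onz(a,190+193*90/400,150+167*90/400,.138))
k=onz(b,258.45,209.8,.188);print('handle top',k, np.hypot(*(k-h)[:2]),np.arctan2(*(k-h)[1::-1]))
k2=onz(a,190+260*90/400,150+80*90/400,.188);print(k2,np.hypot(*(k2-h)[:2]))
print(env.get_state()['clock'])
E
```

```text
[  8  10  15  14 169] [265.16568047 188.40236686]
[ 6  6 11  8 74] [233.         187.40540541]
hub top [ 0.53154136 -0.0215779   0.138     ]
[ 0.5369493  -0.01895287  0.138     ]
handle top [ 0.46251876 -0.00198084  0.188     ] 0.07175071104416868 2.864950548999341
[0.46544602 0.00110247 0.188     ] 0.06987842403195409
0.3
```

Hub is at about (0.533, -0.020) and the handle at about (0.464, -0.001), 2.86 rad from the hub. I'll go over it with the jaws along about 0.6 rad, which is the direction of push mid-stroke.

step_arm(series=[[[3,-5,3],-0.1,0],[[6,-11,3.5],-0.2,0],[[8,-17,3.5],-0.3,0],[[10,-22,3.5],-0.4,0],[[12,-28,3.5],-0.5,0]], newtons=60)

```text
clock: 0.92
tcp_pos: [0.38, 0.2318, 0.2662]
orientation: [0.0, 0.467, 0.884, 0.0]
wrist_force: [0.3, 0.1, -0.2]
finger_gap: 0.0854
```

step_arm(series=[[[2,-6,0],0,0],[[4,-12,0],0,0],[[6.5,-18,0],0,0],[[8.4,-23.3,0],0,0],[[8.4,-23.3,-2],0,0]])

```text
clock: 1.55
tcp_pos: [0.4665, -0.0056, 0.2469]
orientation: [0.002, 0.47, 0.883, 0.0]
wrist_force: [-0.1, 0.8, -0.3]
finger_gap: 0.0856
```

```bash
python3 - <<'E'
from h import *
a=cam('scene');b=cam('top')
s=env.get_state();print(s['tcp_pos'],s['qvel'].round(3))
A=cv2.resize(a['frame'][110:230,180:300],(400,400),interpolation=cv2.INTER_CUBIC)
B=cv2.resize(b['frame'][145:265,205:325],(400,400),interpolation=cv2.INTER_CUBIC)
cv2.imwrite('pics/z1.png',np.hstack([A,B])[:,:,::-1])
E
```

```text
[ 0.46305323 -0.00231982  0.24438199] [ 0.04  -0.02   0.029  0.042  0.003  0.004]
```

View pics/z1.png

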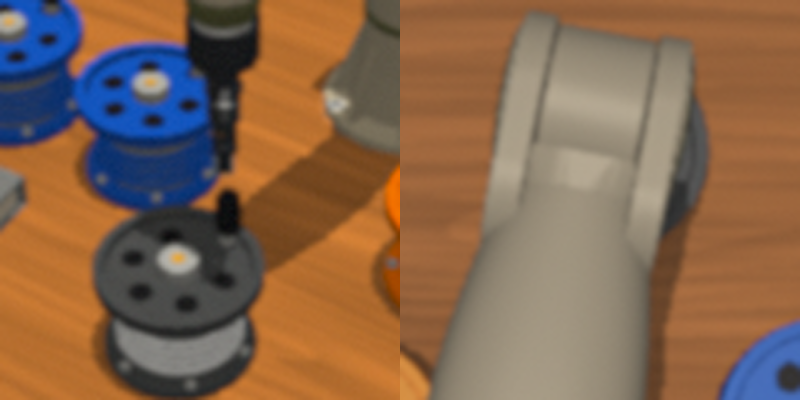

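The gripper is centred over the black handle in scene: fingers at (225,165), handle at (228,205). I'll descend, watching the force.

step_arm(series=[[[0,0.1,-3],0,0],[[0,0.1,-6],0,0],[[0,0.1,-8],0,0],[[0,0.1,-9.7],0,0],[[0,0.1,-9.7],0,0]])

```text
clock: 2.28
tcp_pos: [0.462, -0.0003, 0.1469]
orientation: [-0.003, 0.467, 0.884, -0.001]
wrist_force: [-0.3, 0.1, -0.2]
finger_gap: 0.0855
```

```bash
python3 - <<'E'
from h import *
a=cam('scene')
s=env.get_state();print(s['tcp_pos'],s['wrist_force'].round(2))
A=cv2.resize(a['frame'][130:230,190:290],(500,500),interpolation=cv2.INTER_CUBIC)
cv2.imwrite('pics/z2.png',A[:,:,::-1])
E
```

```text
[ 0.46269081 -0.00052248  0.14772136] [ 0.46 -0.43  0.16]
```

View pics/z2.png

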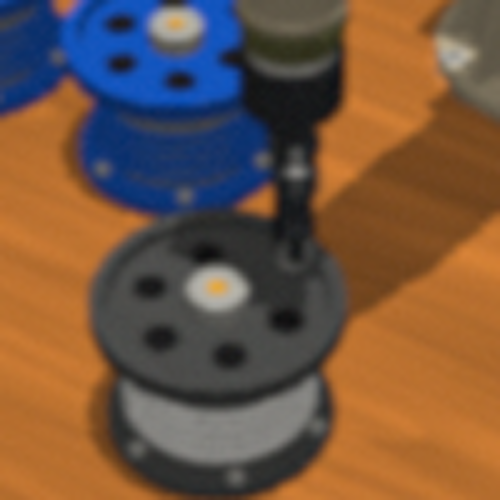

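The fingers straddle the handle at about (248,182) full-frame. Closing.

step_arm(series=[[[0,0,0],0,100],[[0,0,0],0,150],[[0,0,0],0,220],[[0,0,0],0,220],[[0,0,0],0,220]], newtons=60)

```text
clock: 2.95
tcp_pos: [0.4637, -0.0007, 0.1487]
orientation: [-0.001, 0.468, 0.884, 0.0]
wrist_force: [0.4, -0.2, 5.7]
finger_gap: 0.0278
```

```bash
python3 - <<'E'
from h import *
a=cam('scene')
s=env.get_state();print(s['tcp_pos'],s['wrist_force'].round(2),s['finger_gap'])
A=cv2.resize(a['frame'][130:230,190:290],(500,500),interpolation=cv2.INTER_CUBIC)
cv2.imwrite('pics/z3.png',A[:,:,::-1])
E
```

```text
[ 0.46371318 -0.00065608  0.14874834] [0.94 0.68 5.38] 0.028725995263201916
```

View pics/z3.png

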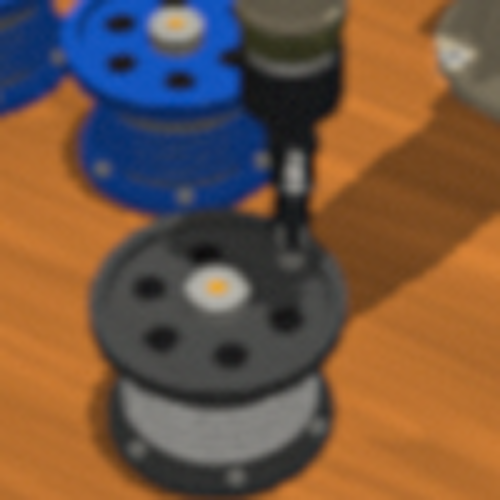

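The grasp is good: 29 mm gap and no side force. Next I'll work out the arc waypoints.

```bash
cat >> h.py <<'E'
HUB=np.array([.533,-.0205])
def arc(adv,hub=HUB,r=.072):
    s=env.get_state();p=s['tcp_pos'];t=np.arctan2(p[1]-hub[1],p[0]-hub[0])
    print('clock',round(float(s['clock']),2),'th',round(t,3),'r',round(np.hypot(*(p[:2]-hub)),4),'F',s['wrist_force'].round(1),'Ft',round(float(s['wrist_force'][:2]@[-np.sin(t),np.cos(t)]),1),'Fr',round(float(s['wrist_force'][:2]@[np.cos(t),np.sin(t)]),1),'gap',s['finger_gap'].round(4))
    for a in adv:
        q=hub+r*np.array([np.cos(t-a),np.sin(t-a)])-p[:2];print(a,(q*100).round(2))
E
python3 -c "
from h import *
arc([.1,.2,.3,.4,.5])"
```

```text
Traceback (most recent call last):
  File "h.py", line 19, in arc
    print('clock',round(float(s['clock']),2),'th',round(t,3),'r',round(np.hypot(*(p[:2]-hub)),4),'F',s['wrist_force'].round(1),'Ft',round(float(s['wrist_force'][:2]@[-np.sin(t),np.cos(t)]),1),'Fr',round(float(s['wrist_force'][:2]@[np.cos(t),np.sin(t)]),1),'gap',s['finger_gap'].round(4))
                                                                                                                                                                                                                                                                      ^^^^^^^^^^^^^^^^^^^^^
AttributeError: 'float' object has no attribute 'round'
```

```bash
sed -i "s/s\['finger_gap'\].round(4)/round(float(s['finger_gap']),4)/" h.py
python3 -c "
from h import *
arc([.1,.2,.3,.4,.5])"
```

```text
clock 3.0 th 2.863 r 0.0721 F [0.9 0.7 5.4] Ft -0.9 Fr -0.7 gap 0.0287
0.1 [0.24 0.68]
0.2 [0.54 1.33]
0.3 [0.9  1.95]
0.4 [1.33 2.54]
0.5 [1.8  3.07]
```

step_arm(series=[[[0.24,0.68,0],0,220],[[0.54,1.33,0],0,220],[[0.9,1.95,0],0,220],[[1.33,2.54,0],0,220],[[1.8,3.07,0],0,220]])

```text
clock: 3.62
tcp_pos: [0.4804, 0.0282, 0.1487]
orientation: [-0.001, 0.468, 0.884, -0.003]
wrist_force: [-4.3, -8.8, 3.9]
finger_gap: 0.0281
```

```bash
python3 -c "
from h import *
arc([.06,.12,.18,.24,.3])
a=cam('scene')
A=cv2.resize(a['frame'][130:230,190:290],(500,500),interpolation=cv2.INTER_CUBIC)
cv2.imwrite('pics/z4.png',A[:,:,::-1])"
```

```text
clock 3.62 th 2.395 r 0.0717 F [-4.3 -8.8  3.9] Ft 9.4 Fr -2.8 gap 0.0281
0.06 [0.28 0.33]
0.12 [0.6  0.62]
0.18 [0.94 0.89]
0.24 [1.29 1.14]
0.3 [1.66 1.36]
```

View pics/z4.png

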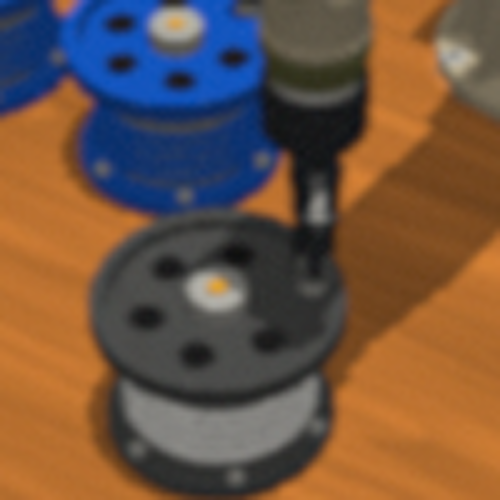

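The wheel has turned 0.47 rad and the resistance is rising. I'll use smaller steps from here.

step_arm(series=[[[0.28,0.33,0],0,220],[[0.6,0.62,0],0,220],[[0.94,0.89,0],0,220],[[1.29,1.14,0],0,220],[[1.29,1.14,0],0,220]])

```text
clock: 4.3
tcp_pos: [0.4928, 0.0386, 0.1487]
orientation: [-0.001, 0.469, 0.883, -0.004]
wrist_force: [-4.2, -6.4, 3.9]
finger_gap: 0.028
```

```bash
cat > look.py <<'E'
from h import *
import sys
arc([.04,.08,.12,.16,.2,.25,.3])
a=cam('scene');fr=a['frame'].astype(int)
A=cv2.resize(a['frame'][160:220,200:260],(480,480),interpolation=cv2.INTER_CUBIC)
cv2.imwrite('pics/'+sys.argv[1],A[:,:,::-1])
s=fr[170:200,220:250];m=(s[:,:,0]-s[:,:,2]>60)&(s[:,:,0]>150)
ys,xs=np.nonzero(m);w=(s[:,:,0]-s[:,:,2])[m]
print('pin px',len(xs),(xs@w/w.sum()+220).round(2),(ys@w/w.sum()+170).round(2),ys.min()+170,ys.max()+170)
for h in(0,.005,.013,.018,.021,.0245):print(h,np.round(proj(a,[*HUB,.138+h]),2))
E
python3 look.py z5.png
```

```text
clock 4.3 th 2.169 r 0.0715 F [-4.2 -6.4  3.9] Ft 7.0 Fr -2.9 gap 0.028
0.04 [0.21 0.2 ]
0.08 [0.46 0.35]
0.12 [0.71 0.48]
0.16 [0.97 0.61]
0.2 [1.23 0.73]
0.25 [1.57 0.86]
0.3 [1.91 0.97]
pin px 27 244.15 171.06 170 173
0 [233.66 186.77]
0.005 [233.63 185.78]
0.013 [233.58 184.2 ]
0.018 [233.56 183.21]
0.021 [233.54 182.61]
0.0245 [233.52 181.91]
```

View pics/z5.png

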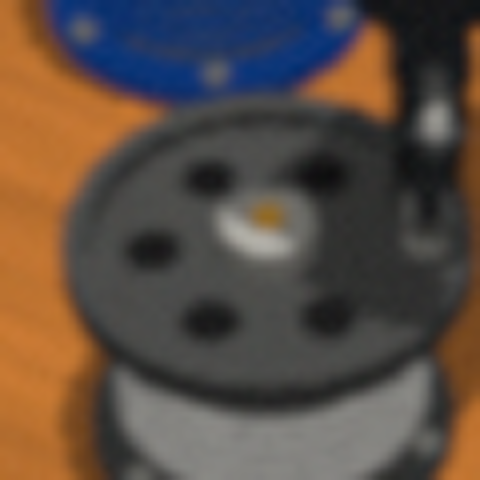

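step_arm(series=[[[0.21,0.2,0],0,220],[[0.46,0.35,0],0,220],[[0.71,0.48,0],0,220],[[0.97,0.61,0],0,220],[[0.97,0.61,0],0,220]])

```text
clock: 4.97
tcp_pos: [0.5009, 0.0433, 0.1487]
orientation: [-0.002, 0.469, 0.883, -0.006]
wrist_force: [-5.2, -5.9, 4.8]
finger_gap: 0.0285
```

```bash
sed -i 's/s=fr\[170:200,220:250\];m=.*/s=fr[178:192,228:240];m=(s[:,:,0]-s[:,:,2]>45)/; s/+220)/+228)/; s/+170/+178/g' look.py
python3 look.py z6.png
```

```text
clock 4.97 th 2.037 r 0.0714 F [-5.2 -5.9  4.8] Ft 7.3 Fr -2.9 gap 0.0285
0.04 [0.23 0.18]
0.08 [0.5  0.29]
0.12 [0.77 0.4 ]
0.16 [1.04 0.49]
0.2 [1.31 0.57]
0.25 [1.66 0.66]
0.3 [2.02 0.72]
pin px 13 232.88 186.23 185 188
0 [233.66 186.77]
0.005 [233.63 185.78]
0.013 [233.58 184.2 ]
0.018 [233.56 183.21]
0.021 [233.54 182.61]
0.0245 [233.52 181.91]
```

View pics/z6.png

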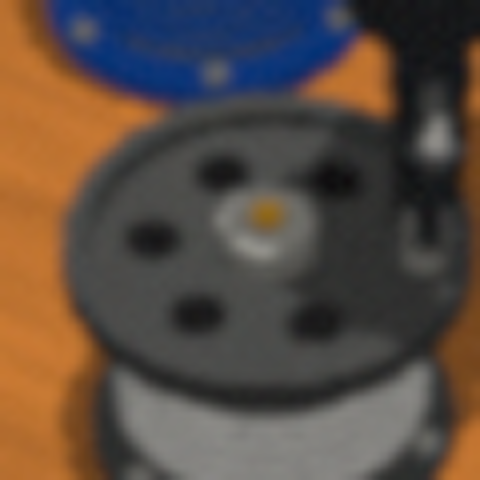

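Turned 0.83 rad so far, with about 7 N tangential and the pin barely up at (233.3,186.6). Continuing.

step_arm(series=[[[0.23,0.18,0],0,220],[[0.5,0.29,0],0,220],[[0.77,0.4,0],0,220],[[1.04,0.49,0],0,220],[[1.04,0.49,0],0,220]])

```text
clock: 5.65
tcp_pos: [0.51, 0.047, 0.1487]
orientation: [-0.002, 0.47, 0.883, -0.008]
wrist_force: [-5.4, -4.8, 5.3]
finger_gap: 0.0286
```

```bash
python3 look.py z7.png
```

```text
clock 5.65 th 1.9 r 0.0713 F [-5.4 -4.8  5.3] Ft 6.7 Fr -2.8 gap 0.0286
0.04 [0.25 0.15]
0.08 [0.53 0.23]
0.12 [0.81 0.3 ]
0.16 [1.09 0.35]
0.2 [1.38 0.39]
0.25 [1.74 0.43]
0.3 [2.1  0.45]
pin px 13 232.99 185.98 184 188
0 [233.66 186.77]
0.005 [233.63 185.78]
0.013 [233.58 184.2 ]
0.018 [233.56 183.21]
0.021 [233.54 182.61]
0.0245 [233.52 181.91]
```

View pics/z7.png

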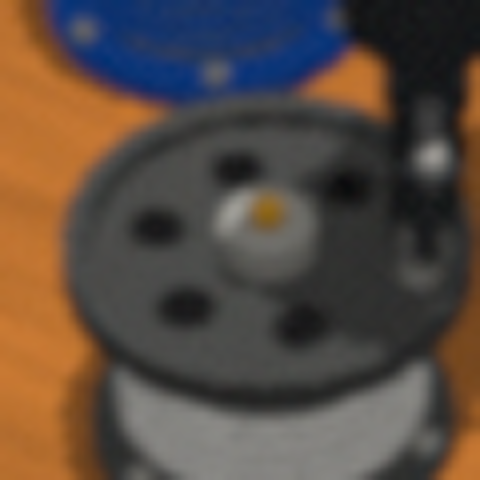

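Past the resistance peak (7.3 N down to 6.7 N). The pin top is rising, now at about (233.4,186.2). Next 0.12 rad.

step_arm(series=[[[0.25,0.15,0],0,220],[[0.53,0.23,0],0,220],[[0.81,0.3,0],0,220],[[1.09,0.35,0],0,220],[[1.09,0.35,0],0,220]])

```text
clock: 6.32
tcp_pos: [0.52, 0.0495, 0.1487]
orientation: [-0.003, 0.47, 0.883, -0.009]
wrist_force: [-4.1, -4.2, 3.1]
finger_gap: 0.0285
```

```bash
python3 look.py z8.png
```

```text
clock 6.33 th 1.755 r 0.0712 F [-4.1 -4.2  3.1] Ft 4.8 Fr -3.4 gap 0.0285
0.04 [0.27 0.12]
0.08 [0.56 0.16]
0.12 [0.84 0.18]
0.16 [1.13 0.2 ]
0.2 [1.42 0.2 ]
0.25 [1.78 0.18]
0.3 [2.14 0.15]
pin px 15 233.17 185.62 184 188
0 [233.66 186.77]
0.005 [233.63 185.78]
0.013 [233.58 184.2 ]
0.018 [233.56 183.21]
0.021 [233.54 182.61]
0.0245 [233.52 181.91]
```

View pics/z8.png

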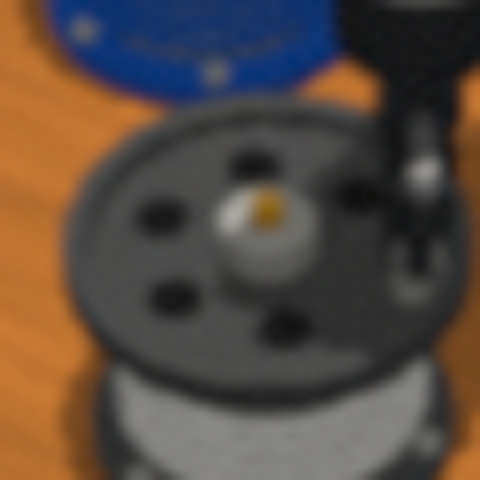

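4.8 N now and the pin keeps rising, so top dead centre is close.

step_arm(series=[[[0.27,0.09,0],0,220],[[0.56,0.11,0],0,220],[[0.84,0.13,0],0,220],[[1.13,0.14,0],0,220],[[1.13,0.14,0],0,220]])

```text
clock: 7.0
tcp_pos: [0.5314, 0.0506, 0.1488]
orientation: [-0.003, 0.47, 0.882, -0.009]
wrist_force: [-3.0, -2.8, 3.2]
finger_gap: 0.0284
```

```bash
python3 look.py z9.png
```

```text
clock 7.0 th 1.593 r 0.0711 F [-3.  -2.8  3.2] Ft 3.0 Fr -2.7 gap 0.0284
0.04 [0.29 0.09]
0.08 [0.57 0.08]
0.12 [0.86 0.05]
0.16 [1.15 0.02]
0.2 [ 1.43 -0.03]
0.25 [ 1.78 -0.1 ]
0.3 [ 2.13 -0.19]
pin px 22 232.84 184.68 182 188
0 [233.66 186.77]
0.005 [233.63 185.78]
0.013 [233.58 184.2 ]
0.018 [233.56 183.21]
0.021 [233.54 182.61]
0.0245 [233.52 181.91]
```

View pics/z9.png

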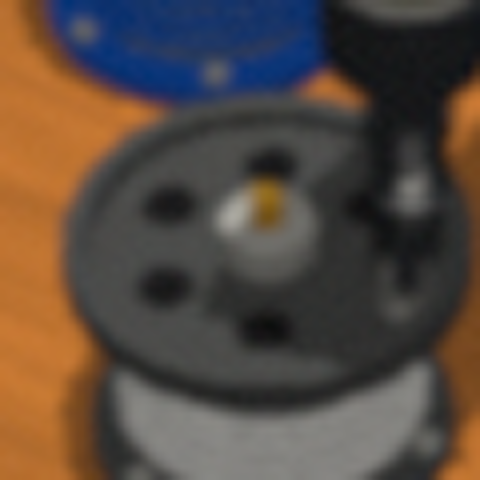

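Force is down to 3 N and the pin is clearly proud. I'll measure its top edge consistently across the saved pictures.

```bash
cat > edge.py <<'E'
import cv2,numpy as np,sys
def edge(fn,s,x0,y0):
    I=cv2.imread('pics/'+fn)[:,:,::-1].astype(float)
    sat=(I[:,:,0]-I[:,:,2])/I[:,:,0].clip(20)
    c=int((233.4-x0)*s);w=int(s*.7)
    p=sat[:,c-w:c+w+1].mean(1)
    a=int((176-y0)*s);b=int((191-y0)*s);seg=p[a:b]
    t=np.maximum(seg.max(),0)*.5; i=np.nonzero(seg>t)[0]
    print(fn,'top %.2f bot %.2f max %.2f len %.2f'%((i[0]+a)/s+y0,(i[-1]+a)/s+y0,seg.max(),(i[-1]-i[0])/s))
for fn in('z2.png','z3.png','z4.png'):edge(fn,5,190,130)
for fn in ['z%d.png'%k for k in range(5,int(sys.argv[1])+1)]:edge(fn,8,200,160)
E
python3 edge.py 9
```

```text
z2.png top 185.80 bot 188.80 max 0.70 len 3.00
z3.png top 186.00 bot 188.80 max 0.72 len 2.80
z4.png top 185.60 bot 188.60 max 0.75 len 3.00
z5.png top 185.38 bot 188.38 max 0.74 len 3.00
z6.png top 185.00 bot 188.50 max 0.80 len 3.50
z7.png top 184.38 bot 188.38 max 0.81 len 4.00
z8.png top 183.75 bot 188.38 max 0.81 len 4.62
z9.png top 181.62 bot 188.38 max 0.79 len 6.75
```

```bash
python3 - <<'E'
from h import *
a=cam('scene');s=a['frame'][176:192,228:240].astype(int)
print(np.round((s[:,:,0]-s[:,:,2])/s[:,:,0].clip(20),2));print(s[:,:,0])
for f in('z8.png','z9.png'):
    I=cv2.resize(cv2.imread('pics/'+f),(60,60),interpolation=cv2.INTER_AREA)[16:32,28:40].astype(int)
    print(f);print(np.round((I[:,:,2]-I[:,:,0])/I[:,:,2].clip(20),2)[:,3:9]);print(I[:,3:9,2])
E
```

```text
[[ 0.04  0.04  0.04  0.03  0.01  0.03  0.01  0.03  0.01  0.03  0.01  0.01]
 [ 0.05  0.03  0.03  0.04  0.04  0.    0.01  0.03  0.01  0.04  0.04  0.03]
 [ 0.04  0.05  0.05  0.04  0.02  0.04  0.04  0.02  0.01  0.03  0.01  0.03]
 [ 0.04  0.04  0.01  0.04  0.    0.03  0.    0.    0.    0.03  0.01  0.  ]
 [ 0.04  0.01  0.05  0.02 -0.07  0.   -0.08 -0.08  0.    0.02  0.01  0.  ]
 [ 0.04  0.    0.    0.09  0.25  0.3   0.25  0.09 -0.02  0.    0.    0.03]
 [ 0.01  0.01  0.12  0.36  0.55  0.66  0.54  0.23  0.05 -0.01  0.    0.  ]
 [ 0.04  0.05  0.19  0.41  0.63  0.76  0.64  0.37  0.1   0.01  0.03  0.02]
 [ 0.05  0.07  0.17  0.37  0.64  0.81  0.68  0.41  0.16  0.05  0.03  0.  ]
 [ 0.05  0.06  0.13  0.31  0.62  0.82  0.68  0.41  0.16  0.07  0.05  0.03]
 [ 0.05  0.06  0.11  0.28  0.61  0.82  0.66  0.35  0.15  0.06  0.04  0.04]
 [ 0.05  0.06  0.11  0.28  0.57  0.71  0.57  0.29  0.11  0.05  0.05  0.06]
 [ 0.06  0.06  0.09  0.21  0.37  0.42  0.35  0.19  0.08  0.06  0.05  0.04]
 [ 0.04  0.05  0.05  0.09  0.13  0.14  0.12  0.09  0.06  0.05  0.05  0.04]
 [ 0.04  0.06  0.05  0.06  0.05  0.05  0.05  0.05 
[... 2347 characters left out ...]
2  0.61  0.8   0.69  0.39  0.16]
 [ 0.29  0.59  0.8   0.66  0.37  0.14]
 [ 0.28  0.56  0.71  0.56  0.3   0.12]
 [ 0.21  0.37  0.43  0.34  0.19  0.08]
 [ 0.09  0.14  0.15  0.13  0.09  0.06]
 [ 0.06  0.05  0.05  0.05  0.05  0.07]
 [ 0.05  0.06  0.06  0.05  0.06  0.05]]
[[ 70  71  71  73  75  73]
 [ 76  74  72  71  73  76]
 [ 70  64  56  54  59  68]
 [ 56  45  36  35  40  53]
 [ 42  30  26  25  30  42]
 [ 48  41  39  35  33  46]
 [ 84  87  85  74  61  62]
 [124 132 130 116  97  85]
 [146 146 144 134 116 102]
 [148 138 135 128 117 108]
 [137 123 119 116 111 109]
 [124 113 111 112 110 110]
 [114 111 112 112 110 110]
 [110 110 111 112 111 109]
 [109 111 110 111 108 104]
 [102 106 106 104 101  96]]
```

```bash
sed -i "s/sat=.*/sat=I[:,:,0]-I[:,:,2]/; s/i=np.nonzero(seg>t)\[0\]/i=np.nonzero(seg>t)[0]/" edge.py; sed -i "s/max %.2f len/area %.2f len/; s/seg.max(),(i/seg.sum()\/s\/seg.max(),(i/" edge.py; python3 edge.py 9
```

```text
z2.png top 186.00 bot 188.60 area 3.15 len 2.60
z3.png top 186.00 bot 188.60 area 3.11 len 2.60
z4.png top 185.80 bot 188.40 area 3.09 len 2.60
z5.png top 185.50 bot 188.38 area 3.45 len 2.88
z6.png top 185.12 bot 188.38 area 3.59 len 3.25
z7.png top 184.50 bot 188.25 area 4.02 len 3.75
z8.png top 183.88 bot 188.12 area 4.49 len 4.25
z9.png top 182.50 bot 188.12 area 5.60 len 5.62
```

The pin stands at about 15–18 mm now, so the wheel is just past the top. A small nudge of about 0.06 rad, then look again.

step_arm(series=[[[0.25,0.03,0],0,220],[[0.5,0.02,0],0,220],[[0.5,0.02,0],0,220]])

```text
clock: 7.48
tcp_pos: [0.5369, 0.0505, 0.1488]
orientation: [-0.002, 0.47, 0.882, -0.009]
wrist_force: [-0.3, -4.1, 1.3]
finger_gap: 0.0287
```

```bash
python3 look.py z10.png;python3 edge.py 10|tail -2
```

```text
clock 7.47 th 1.515 r 0.0711 F [-0.3 -4.1  1.3] Ft 0.1 Fr -4.1 gap 0.0287
0.04 [0.29 0.07]
0.08 [0.58 0.03]
0.12 [ 0.86 -0.01]
0.16 [ 1.15 -0.07]
0.2 [ 1.43 -0.13]
0.25 [ 1.77 -0.23]
0.3 [ 2.11 -0.35]
pin px 21 233.01 184.63 182 188
0 [233.66 186.77]
0.005 [233.63 185.78]
0.013 [233.58 184.2 ]
0.018 [233.56 183.21]
0.021 [233.54 182.61]
0.0245 [233.52 181.91]
z9.png top 182.50 bot 188.12 area 5.60 len 5.62
z10.png top 182.50 bot 188.25 area 5.70 len 5.75
```

View pics/z10.png

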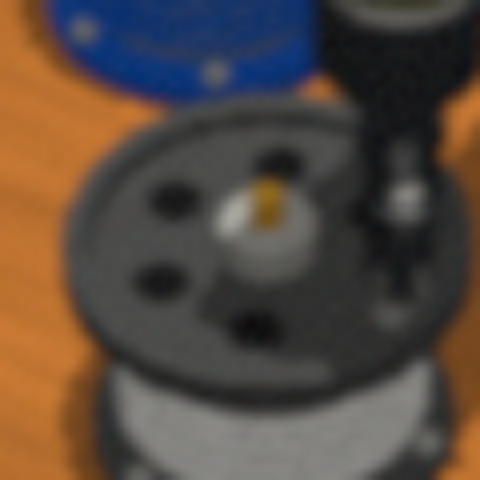

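The tangential force has fallen to zero and the pin reads about 18 mm, which is the wanted place. Releasing now.

step_arm(series=[[[0,-0.05,0],0,200],[[0,-0.05,0],0,120],[[0,-0.05,0],0,60],[[0,-0.05,0],0,0],[[0,-0.05,0],0,0]])

```text
clock: 8.15
tcp_pos: [0.537, 0.0501, 0.1488]
orientation: [-0.002, 0.47, 0.882, -0.009]
wrist_force: [-0.3, -0.1, 0.0]
finger_gap: 0.0855
```

```bash
python3 look.py z11.png;python3 edge.py 11|tail -2
```

```text
clock 8.15 th 1.515 r 0.0708 F [-0.3 -0.1  0. ] Ft 0.3 Fr -0.2 gap 0.0855
0.04 [0.29 0.1 ]
0.08 [0.58 0.07]
0.12 [0.86 0.02]
0.16 [ 1.15 -0.03]
0.2 [ 1.43 -0.1 ]
0.25 [ 1.77 -0.2 ]
0.3 [ 2.11 -0.32]
pin px 21 233.1 184.66 182 188
0 [233.66 186.77]
0.005 [233.63 185.78]
0.013 [233.58 184.2 ]
0.018 [233.56 183.21]
0.021 [233.54 182.61]
0.0245 [233.52 181.91]
z10.png top 182.50 bot 188.25 area 5.70 len 5.75
z11.png top 182.50 bot 188.25 area 5.70 len 5.75
```

View pics/z11.png

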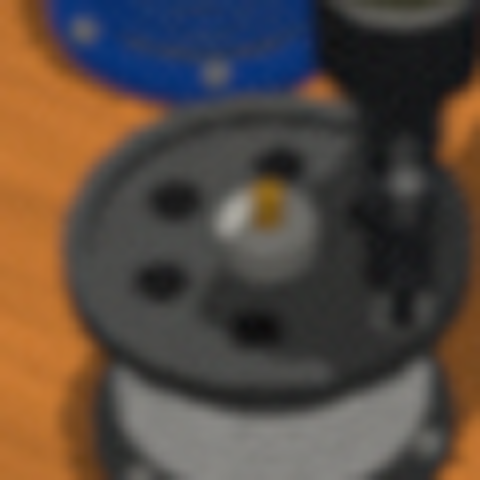

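The wheel didn't move on release: the holes and pin are at the same pixels and the force is zero. I'll raise the gripper straight up and check again without the shadow.

step_arm(series=[[[0,0,1.5],0,0],[[0,0,4],0,0],[[0,0,7],0,0],[[0,0,11],0,0],[[0,0,14],0,0]])

```text
clock: 8.82
tcp_pos: [0.5373, 0.0501, 0.2918]
orientation: [-0.001, 0.47, 0.882, -0.009]
wrist_force: [0.3, 0.1, 0.7]
finger_gap: 0.0852
```

step_arm(series=[[[-2,5,0],0,0],[[-4,10,0],0,0],[[-6,15,0],0,0],[[-8,21,0],0,0],[[-8,21,0],0,0]])

```text
clock: 9.45
tcp_pos: [0.4556, 0.2636, 0.2931]
orientation: [-0.001, 0.467, 0.884, -0.008]
wrist_force: [-0.3, -0.7, -0.0]
finger_gap: 0.0856
```

```bash
python3 look.py z12.png;python3 edge.py 12|tail -2; python3 - <<'E'
from h import *
b=cam('top','t1.png');cam('scene','s1.png')
B=cv2.resize(b['frame'][145:235,222:312],(400,400),interpolation=cv2.INTER_CUBIC)
I=cv2.resize(cv2.imread('pics/z12.png'),(400,400))
cv2.imwrite('pics/z13.png',np.hstack([I,B[:,:,::-1]]))
E
```

```text
clock 9.45 th 1.837 r 0.2945 F [-0.3 -0.7 -0. ] Ft 0.5 Fr -0.6 gap 0.0856
0.04 [  6.13 -21.39]
0.08 [  6.41 -21.33]
0.12 [  6.69 -21.29]
0.16 [  6.98 -21.25]
0.2 [  7.26 -21.23]
0.25 [  7.62 -21.21]
0.3 [  7.98 -21.21]
pin px 26 232.95 184.08 182 187
0 [233.66 186.77]
0.005 [233.63 185.78]
0.013 [233.58 184.2 ]
0.018 [233.56 183.21]
0.021 [233.54 182.61]
0.0245 [233.52 181.91]
z11.png top 182.50 bot 188.25 area 5.70 len 5.75
z12.png top 182.38 bot 186.62 area 4.77 len 4.25
```

View pics/z13.png

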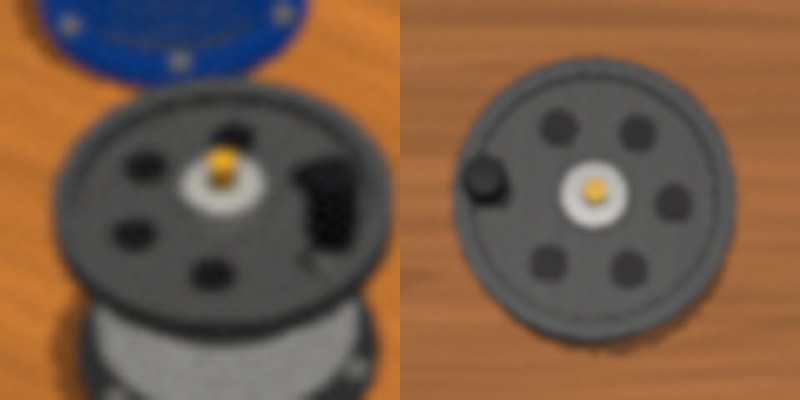

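View pics/s1.png

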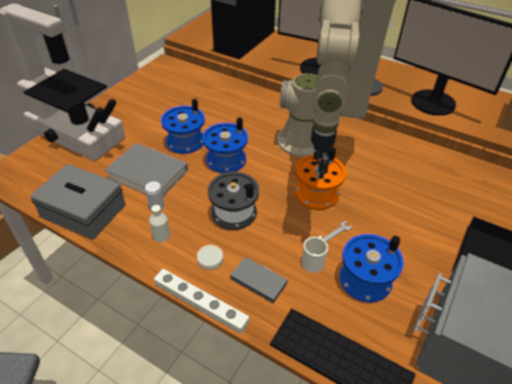

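```bash
python3 -c "
from h import *
import subprocess
a=cv2.imread('pics/t0.png').astype(int);b=cv2.imread('pics/t1.png').astype(int)
d=np.abs(a-b).max(2)>60
for n,(x0,y0,x1,y1) in dict(mugspan=(130,155,168,250),slide=(162,108,222,145),dish=(234,108,268,140),bottle=(305,100,332,135),can=(340,138,372,168),binder=(355,158,450,230)).items(): print(n,d[y0:y1,x0:x1].sum())
env.hand_in()"
```

```text
mugspan 1450
slide 0
dish 0
bottle 0
can 0
binder 0
the job is handed in; nothing more can be done
```

The mug/spanner patch changed between the two top views, so I'll look at that picture.

View pics/t1.png

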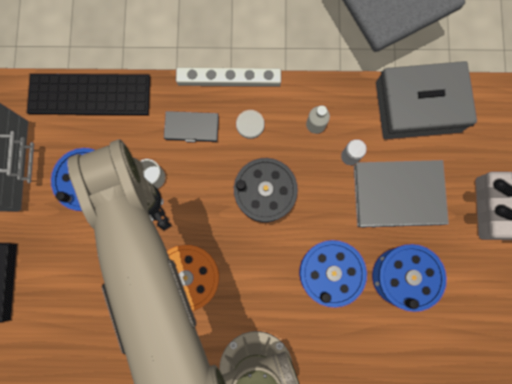

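I gripped the dark steel flywheel's handle from above and carried it clockwise about 1.35 rad. The push peaked at about 7.3 N (9.4 N read on the move early on) and faded to about 0 N. I let go there, raised and moved the arm away, and handed the job in at about 9.5 s.

- **Pin height:** the last pictures put the pin at about 18–19 mm, give or take 2 mm. That agrees with the push falling to zero about 0.2 rad past the top. One measurement disagreed: from the second-last picture before release to the last, the pin's edge did not move, though the wheel turned a further 0.08 rad. That is within the pixel noise, and I took 18 mm as the figure.
- **Holding still:** on release the pin and wheel holes stayed at the same pixels, and the wrist force was about zero.
- **Other things:** the slide box, dishes, wash bottle, oil can and binder showed no change from above. The mug and spanner check did flag a change: the arm was in front of them in the last top view. In the scene view both look to be where they were. The look-alikes I only checked by eye, and they look undisturbed.

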